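Hold the bayonet lid of the water filter at its bleed mark

ROBOT

A 7-joint arm with a two-finger parallel gripper is mounted at the origin on the work surface. World frame = base frame: x ahead of the robot, y to its left, z up, the work surface at z = 0. Lengths are in mm, angles in rad, forces in N, time in s.
With the tool pointing down it reaches from about 400 to 875 mm from the base axis. Payload 6.5 kg.
Tool frame: the origin (TCP) lies at the very end of the fingers, on their centre line; the grasp point (between the pads) lies 19 mm behind it; z points along the fingers, y is the direction in which the jaws open and shut (so a half turn about z gives the same grasp; the last joint's range is limited). The gripper opens to 85 mm and grips with 20 to 120 N. Pads are 22 mm wide; open, the fingers measure 114 mm over their backs; the gripper's body (76 mm by 85 mm) begins 54 mm behind the grasp point. The pads swing forward as they close: fully open they stand 13 mm farther back than shut.
Start: joints at [-1.323, 0.536, -0.004, 1.538, 0.003, 1.067, -0.071], TCP at [200.634, 618.252, 231.29] pointing down, gripper open.
Joint ranges: [-2.7, 2.7], [-0.37, 2.16], [-1.27, 1.26], [0.24, 2.4], [-1.31, 4.45], [0.19, 1.91], [-2.76, 2.76]. Speed limits (rad/s): [2.39, 2.39, 3.14, 3.14, 3.14, 3.14, 3.14].

INTERFACE

Orientations are given as a unit quaternion [w, x, y, z].
In Python, from rig import manip gives the robot as it stands.
- The arm moves only by the tool play_rows, never from a script. Its argument "commands" is a list of rows, each a list of 3 entries, a list of its own where there are three numbers: the shift along the tool's x, y, z in mm, then the turn about the tool's z in rad, then the opening in per cent of the stroke, from 0 (shut) to 100 (fully open). In form: [[[tx, ty, tz], yaw, jaw], ...]. A call has 1 to 10 rows; each row shifts and turns the commanded pose from where the row before left it, along the tool's axes as they then stand; what a row does not reach is not made up. A row lasts 1/8 s, in which the tool goes at most 62.5 mm and 10.7 degrees, less where a joint would pass 70% of its speed; a pose out of reach is approached as far as the arm can. A call with a gripper value outside its range is refused whole. The fingers move at their own pace and stop on an object; "newtons" is the grip in N (left out, the last holds). Time passes only in rows, so rows that do not move let the fingers close. It gives the time, the measured TCP pose, the force and the opening at its end, in the units of the state.
- manip.get_state(): the state, without advancing time (a new reading comes with each control period).
- manip.camera(name): name is "side" or "top"; returns a dict with "color" (480x640x3 uint8, red, green, blue), "range_z" (480x640 float32, mm along the optical axis (not along the pixel's ray), 0 where there is no reading), "fx", "fy", "cx", "cy" (pixels), "k1" (the pictures are not rectified: a ray, as slopes to the right and down, at radius r is drawn at 1 + k1 r^2 times it, then the intrinsics apply), "cam_to_world" (4x4, takes a point from camera to world coordinates). Camera axes: x right, y up, looking along -z (the intrinsics and any distortion apply to the point x, -y, -z); pixel columns grow to the right and rows downward; lengths in mm; the calibration is good to about 2 mm. A picture is of the moment at which its call begins.
- manip.hand_in(): hands the job in, once; it reports no verdict.
Trained networks look in the newest picture that a camera, given by its name, has taken for a name from the list of things; names that differ only in an ending like _2 or _b are one class to them, and where a whole thing is asked for, a point or a joint stands for the part that bears it (a point fixed in the world has none). Each returns a list of dicts, best first, with "confidence" (0 to 1); they miss things now and then, are a little off and sometimes report something else, mostly with a low value. They report only what shows in the picture. A call takes as long as a camera call. They do not tell look-alikes from the thing itself.
- manip.outline_of(camera, label): "mask" (480x640 bool, what is visible of it) and "extent" ([centre column, centre row, width, height] in pixels, round what is visible of it).
- manip.mark_of(camera, label): "position" ([column, row] in pixels: a listed point, or the origin of a listed thing).
The state is a dict: "time": time; "joints": joint angles; "qvel": joint speeds; "tau": joint torques, N m; "ee_pos": TCP position; "eef_rot": TCP orientation; "contact_force": force on the tool from outside, world axes, zero at the start; "moment": the same for the moment, N m; "grip_width": finger opening in mm.
Only numpy, scipy, OpenCV 4.12 (cv2) and the standard library are available. Lean on these libraries where they do the work, as an engineer would, in place of code of your own. Each camera call takes 0.05 s, during which the arm holds its last target. There are 200 camera calls.

TASK

The new cartridge is in the water filter on the worktop: fit the grey bayonet lid with the bar grip, dropping its lugs into the two slots of the collar and pushing it right down against its spring, then turn it clockwise only halfway to the lock, until the bar points at the brass bleed nipple, without letting it click home. Finish still gripping it there and pressing it right down, so that I can open the water and bleed the air; leave everything else on the worktop where it is.

Things in the scene. Friction and masses are not known exactly. Their poses are not given: they have to be found in the camera images.
- lid: Loose grey bayonet lid standing on the worktop, about 150 g. Origin: centre of its underside, z up. Plug 56 dia, z 0 to 26 (mm); two lugs along +x and -x, to 38 from the axis, 12 wide, z 4 to 10; flange 84 dia, z 26 to 32; bar grip on top, 60 long along x (in line with the lugs), 14 thick along y, z 32 to 60. The same after a half turn.
- housing: Fixed filter housing: upright steel canister with a pale metal collar 100 dia, copper pipes along +y and -y, 100 from the axis, down into the worktop. Origin: centre of its foot on the worktop, z up. Two lug slots 17 wide, open from above, on its +x and -x sides (across the pipes), reaching 41 from the axis. Pressed right down, the lid's origin is at z 116 in this frame.
- collar_top (a point): Centre of the collar's mouth, z 140; bore 60 dia; axes as the housing's. Lugs go down the slots to a track floor at z 120; from there the lid turns only clockwise from above, lugs under a roof at z 131 (so turn it pressed down), travel 90 degrees. From 86 degrees on (bar in line with the pipes) the lugs snap up into the lock.
- sprung_plate (a point): Centre of the top of the white sprung plate in the bore, z 130 when free. It meets the lid's underside there with 3 N, rising to about 9 N with the lid right down (14 mm lower). Let go half way, the lid rises 5 mm.
- bleed_nipple (a point): Tip of the brass bleed nipple on the collar's side, 67 from the axis, z 128, 45 degrees clockwise (from above) of the housing's +x slot. In the bleed position, half way to the lock, one end of the lid's bar points at it.
- old_cartridge: spent filter cartridge, white pleated cylinder 60 dia x 105 tall, upright; bystander; origin: centre of its underside
- grease_pot: small clear jar with white cap, 64 dia x 55 tall; bystander; origin: centre of its underside
- screw_plug: grey threaded plug 68 dia x 37 tall with a hexagonal head and no lugs; bystander, not the lid; origin: centre of its underside
- spare_seal: black rubber ring lying flat, 62 outer dia x 5 tall; bystander; origin: centre of its underside
- spanner: steel spanner 200 long lying flat; bystander; origin: centre of its underside
- detergent: white bottle 84 dia x 220 tall; bystander; origin: centre of its underside
- torch: black hand torch 115 long lying on its side, 38 tall; bystander; origin: centre of its underside
Not all that is in view belongs to the job. Leave any turquoise look-alike of the lid alone.

How it is judged:
By the outcome, as a careful person would: the job done as asked, in the order asked, and still so for the second after the job is handed in, while the arm keeps its last pose, push and grip.
It also fails if it takes over 40 s, if anything falls off the work surface, if the arm or the gripper's body presses on something with over 40 N, if the wrist force passes 120 N, or if a joint passes its speed limit or range.

## Working session

There is one attempt and no reset: what is moved stays moved. The work goes in short steps, Python scripts to look and compute and a tool call to move; the robot and the scene stay as the last step left them, time stands still between calls to the robot, and variables do not carry over. Pictures are saved under pics/ and viewed, about 8 in all and at most 12, crops included, and the job is handed in when it is done.

Besides the shell and the picture viewer there is one more tool, called after "Emit:" in YAML: its name, and indented under it one key for each argument. play_rows: Moves the arm, as the interface text tells. Its arguments: {"type":"object","properties":{"commands":{"type":"array","items":{"type":"array"}},"newtons":{"type":"number"}},"required":["commands"]}

```bash
mkdir -p pics; cat > h.py <<'E'
import numpy as np, cv2
from rig import manip
def ray(c,uv):
    # undistorted slopes (right, down)
    d=np.array([(uv[0]-c["cx"])/c["fx"],(uv[1]-c["cy"])/c["fy"]]);s=d.copy()
    for _ in range(20): s=d/(1+c["k1"]*(s@s))
    return s
def at_z(c,uv,z):
    s=ray(c,uv);T=np.array(c["cam_to_world"]);d=T[:3,:3]@np.array([s[0],-s[1],-1]);o=T[:3,3]
    return o+d*(z-o[2])/d[2]
def cloud(c,mask):
    v,u=np.nonzero(mask&(c["range_z"]>0));d=np.stack([(u-c["cx"])/c["fx"],(v-c["cy"])/c["fy"]],1);s=d.copy()
    for _ in range(20): s=d/(1+c["k1"]*(s**2).sum(1,keepdims=True))
    r=c["range_z"][v,u][:,None];P=np.hstack([s*r*[1,-1],-r]);T=np.array(c["cam_to_world"])
    return P@T[:3,:3].T+T[:3,3],u,v
def save(c,n,box=None,k=1):
    im=c["color"][...,::-1]
    if box: im=im[box[1]:box[3],box[0]:box[2]]
    cv2.imwrite("pics/"+n,cv2.resize(im,None,fx=k,fy=k,interpolation=cv2.INTER_CUBIC))
E
cat > a.py <<'E'
from h import *
np.set_printoptions(precision=1,suppress=True)
s=manip.get_state();print({k:s[k] for k in("time","ee_pos","eef_rot","contact_force","grip_width")})
for cam in("top","side"):
    c=manip.camera(cam);save(c,cam+"0.png");print(cam,np.array(c["cam_to_world"])[:3,3],c["fx"],c["k1"])
    for l in("lid","housing","screw_plug"):
        for m in manip.outline_of(cam,l):print(l,m["confidence"],m["extent"])
    for l,z in(("lid",0),("housing",0),("collar_top",140),("sprung_plate",130),("bleed_nipple",128)):
        for m in manip.mark_of(cam,l):print("mark",l,m["confidence"],m["position"],at_z(c,m["position"],z))
E
python3 a.py
```

```text
{'time': 0.0, 'ee_pos': array([200.5, 617.7, 230.4]), 'eef_rot': array([-0. ,  0.2,  1. , -0. ]), 'contact_force': array([-0.1,  0.3,  0.2]), 'grip_width': 85.26658159251885}
top [367.  -92.5 983.5] 496.1904619252338 0.030473065297844784
lid 0.78 [366.3, 347.0, 44.4, 46.3]
lid 0.76 [310.1, 282.1, 43.9, 42.7]
housing 0.87 [171.6, 244.2, 128.3, 74.3]
screw_plug 0.75 [418.9, 261.4, 39.4, 32.6]
mark lid 0.87 [313.3, 282.5] [446.5 -90.4   0. ]
mark lid 0.71 [362.8, 348.7] [ 317.8 -185.     0. ]
mark lid 0.62 [154.0, 238.3] [538.3 226.4   0. ]
mark housing 0.82 [177.0, 253.3] [507.6 179.8   0. ]
mark collar_top 0.92 [154.3, 240.2] [510.6 180.3 140. ]
mark sprung_plate 0.68 [153.1, 239.5] [513.6 185.7 130. ]
mark sprung_plate 0.24 [175.2, 206.9] [571.2 150.1 130. ]
mark bleed_nipple 0.64 [171.3, 207.8] [570.1 157.4 128. ]
mark bleed_nipple 0.55 [404.2, 189.5] [ 600.1 -254.2  128. ]
mark bleed_nipple 0.27 [332.5, 198.2] [ 585.2 -126.1  128. ]
side [431.1 490.9 891.6] 486.81733511345055 -0.07187555066015669
lid 0.83 [348.9, 280.0, 37.9, 37.7]
lid 0.74 [408.2, 247.6, 40.6, 34.4]
housing 0.61 [296.2, 397.8, 63.3, 136.7]
screw_plug 0.84 [345.5, 209.2, 23.8, 22.4]
mark lid 0.79 [345.7, 287.3] [452.9 -78.6   0. ]
mark lid 0.68 [409.6, 255.4] [ 318.5 -185.6    0. ]
mark housing 0.58 [302.0, 399.0] [504.9 178.3   0. ]
mark collar_top 0.65 [296.8, 368.5] [510.2 178.5 140. ]
mark sprung_plate 0.81 [294.9, 371.3] [513.5 179.6 130. ]
mark sprung_plate 0.42 [261.7, 352.0] [575.  154.2 130. ]
mark bleed_nipple 0.72 [298.7, 401.0] [498.9 227.2 128. ]
mark bleed_nipple 0.68 [265.8, 351.3] [568.7 151.  128. ]
mark bleed_nipple 0.45 [284.7, 206.2] [ 599.7 -177.4  128. ]
```

View pics/top0.png

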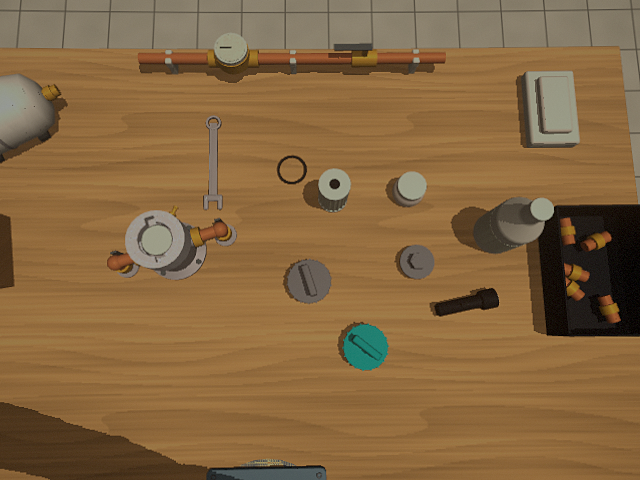

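View pics/side0.png

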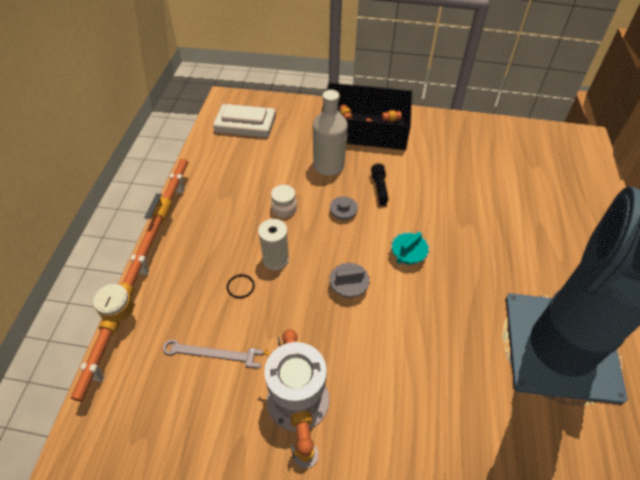

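```bash
cat > b.py <<'E'
from h import *
np.set_printoptions(precision=1,suppress=True)
def fit(P):
    A=np.c_[2*P[:,:2],np.ones(len(P))];x=np.linalg.lstsq(A,(P[:,:2]**2).sum(1),rcond=None)[0];return x[0],x[1],np.sqrt(x[2]+x[0]**2+x[1]**2)
for cam in("top","side"):
    c=manip.camera(cam);P,u,v=cloud(c,np.ones((480,640),bool))
    r=np.hypot(P[:,0]-447,P[:,1]+90)
    B=P[(r<60)&(P[:,2]>50)];F=P[(r<60)&(P[:,2]>22)&(P[:,2]<45)]
    T=B[B[:,2]>np.percentile(B[:,2],50)-4]
    (cx,cy),wh,a=cv2.minAreaRect(T[:,:2].astype(np.float32));w=np.linalg.svd(T[:,:2]-T[:,:2].mean(0),full_matrices=0)[2][0]
    print(cam,"bar",len(T),T.mean(0),(cx,cy),wh,a,np.degrees(np.arctan2(w[1],w[0])),"flange minrect",cv2.minEnclosingCircle(F[:,:2].astype(np.float32)),np.median(F[:,2]))
    r=np.hypot(P[:,0]-511,P[:,1]-180)
    C=P[(r<62)&(P[:,2]>135)&(P[:,2]<147)];print("collar",len(C),cv2.minEnclosingCircle(C[:,:2].astype(np.float32)),np.median(C[:,2]))
    o=cv2.minEnclosingCircle(C[:,:2].astype(np.float32))[0]
    d=C[:,:2]-o;ri=np.hypot(*d.T);an=np.degrees(np.arctan2(d[:,1],d[:,0]))
    k=(ri>32)&(ri<40);h=np.histogram(an[k],36,(-180,180))[0];print("hist",h)
    pl=P[(r<25)&(P[:,2]>115)&(P[:,2]<136)];print("plate",len(pl),pl.mean(0))
    hs=P[(r>80)&(r<125)&(P[:,2]>30)&(P[:,2]<200)];
    for s in(1,-1):
        q=hs[(hs[:,1]-180)*s>60]
        if len(q):print("pipe",s,len(q),q.mean(0),np.degrees(np.arctan2(*(q.mean(0)[:2]-o)[::-1])))
    n=P[(r>54)&(r<72)&(P[:,2]>110)&(P[:,2]<145)&(abs(P[:,1]-152)<25)&(P[:,0]>540)]
    if len(n):print("nipple",len(n),n.mean(0),np.degrees(np.arctan2(*(n.mean(0)[:2]-o)[::-1])))
    im=c["color"][...,::-1]
    bx=[((90,180),(280,240)),((230,330),(310,240))][cam=="side"]
    crops=[cv2.resize(im[y:y+110,x:x+130],(520,440) if 0 else (390,330),interpolation=2) for x,y in bx]
    cv2.imwrite(f"pics/crop_{cam}.png",np.hstack(crops))
E
python3 b.py
```

```text
top bar 232 [446.8 -81.5  59.7] (446.6371154785156, -81.6556167602539) (59.251243591308594, 13.589624404907227) 18.04752540588379 -161.6202199949119 flange minrect ((446.841796875, -81.53824615478516), 43.59825897216797) 32.08042384881651
collar 1742 ((517.0393676757812, 178.81439208984375), 54.35855484008789) 139.69233640755635
hist [ 3  0  5 18 16 18 16 16 19 15 16 17 15 15 20 17 16 18 13  8  7 15 18 18
 13 17 17 21 18 19 18 17 15 14 13 12]
plate 643 [511.1 179.8 129.8]
pipe 1 336 [483.  271.4  62.3] 110.17193987463234
pipe -1 347 [541.3  85.5  62.1] -75.40672574034338
nipple 49 [565.7 152.  131.6] -28.843014016986398
side bar 184 [446.1 -79.5  60.5] (446.0665588378906, -79.941162109375) (58.58298873901367, 16.869686126708984) 18.404008865356445 17.88722220312564 flange minrect ((446.5888366699219, -81.0124740600586), 43.98685073852539) 33.31229846704457
collar 1833 ((513.5115356445312, 180.4496612548828), 52.041099548339844) 140.33885455107747
hist [ 3  0  8 18 17 19 16 17 14 17 17 15 16 17 15 16 18 20 16  0  0 13 21 18
 20 20 19 21 18 19 23 19 15 20 17 17]
plate 675 [511.  180.7 130.2]
pipe 1 480 [483.7 277.7  62. ] 107.04543834209147
pipe -1 212 [544.1  89.9  68.9] -71.3249768738649
nipple 37 [566.7 154.8 131.2] -25.752814713956017
```

View pics/crop_top.png

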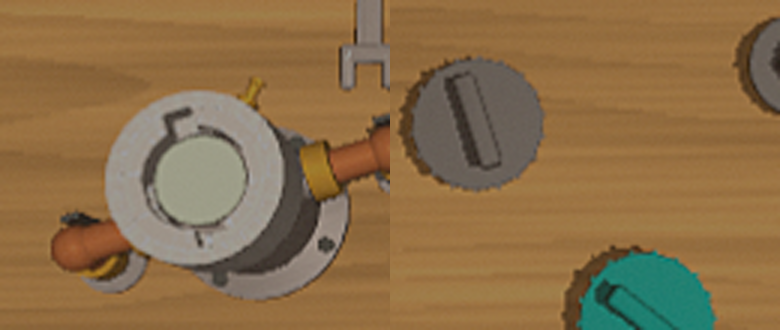

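```bash
cat > c.py <<'E'
from h import *
np.set_printoptions(precision=1,suppress=True)
from scipy.optimize import minimize
for cam in("top","side"):
    c=manip.camera(cam);P,u,v=cloud(c,np.ones((480,640),bool))
    C=P[(abs(P[:,2]-140)<4)][:,:2];o=np.array([511,180.])
    for _ in range(20):
        d=C-o;r=np.hypot(*d.T);o=o+ (C[r<53].mean(0)-o)*.7
    d=C-o;r=np.hypot(*d.T);print(cam,"collar",o,r[r<53].max(),r.min(),(r<53).sum())
    best=[]
    for a in np.arange(0,40,1.):
        for x0 in (0,):
            t=np.radians(a);x=d@[np.cos(t),np.sin(t)];y=d@[-np.sin(t),np.cos(t)]
            best.append((int(((abs(y)<8)&(abs(x)>31)&(abs(x)<41)).sum()),a))
    print(sorted(best)[:10])
E
python3 c.py
cat > w.py <<'E'
from h import *
from scipy.spatial.transform import Rotation as R
import sys
# usage: w.py x y z barYawDeg : prints total tool-frame shift and turn to get there
s=manip.get_state();q=s["eef_rot"];M=R.from_quat(np.r_[q[1:],q[0]]).as_matrix()
t=np.degrees(np.arctan2(M[1,0],M[0,0]));tg=np.array(list(map(float,sys.argv[1:4])))
np.set_printoptions(precision=3,suppress=True)
print("t",s["time"],"pos",s["ee_pos"],"toolx yaw",t,"tilt z",M[:,2],"F",s["contact_force"],"mom",s["moment"],"w",s["grip_width"],"q",s["joints"])
d=tg-s["ee_pos"];dy=(float(sys.argv[4])-t+180)%360-180
print("world",d,"tool shift now",M.T@d,"turn",-np.radians(dy))
T=np.radians(float(sys.argv[4]));print("tool shift after turn",d[0]*np.cos(T)+d[1]*np.sin(T),d[0]*np.sin(T)-d[1]*np.cos(T),-d[2])
E
python3 w.py 480 200 260 198.2
```

```text
top collar [513.  180.4] 51.9878204588071 28.083690620330145 1703
[(8, np.float64(16.0)), (9, np.float64(18.0)), (9, np.float64(19.0)), (10, np.float64(17.0)), (12, np.float64(15.0)), (13, np.float64(20.0)), (14, np.float64(14.0)), (17, np.float64(13.0)), (19, np.float64(21.0)), (20, np.float64(22.0))]
side collar [511.9 183.9] 52.757680702358414 25.451981639606775 1792
[(14, np.float64(15.0)), (15, np.float64(16.0)), (15, np.float64(18.0)), (15, np.float64(19.0)), (16, np.float64(17.0)), (17, np.float64(20.0)), (19, np.float64(21.0)), (20, np.float64(14.0)), (23, np.float64(13.0)), (26, np.float64(22.0))]
t 1.1 pos [200.611 618.269 231.306] toolx yaw 162.0201149717508 tilt z [-0.  0. -1.] F [-0.245 -0.189 -0.136] mom [-0.028 -0.037  0.043] w 85.30124940176093 q [-1.323  0.536 -0.004  1.538  0.003  1.067 -0.071]
world [ 279.389 -418.269   28.694] tool shift now [-394.857 -311.599  -28.725] turn -0.6314581167359502
tool shift after turn -134.77148524800575 -484.6071425809905 -28.694475931834035
```

Emit:
play_rows:
  commands:
    - [[0,0,-5],-0.158,60]
    - [[0,0,-8],-0.158,60]
    - [[0,0,-8],-0.158,60]
    - [[0,0,-8],-0.158,60]
    - [[-22,-60,0],0,60]
    - [[-22,-60,0],0,60]
    - [[-22,-60,0],0,60]
    - [[-22,-60,0],0,60]
    - [[-22,-60,0],0,60]
    - [[0,0,0],0,60]

```text
time: 2.35
ee_pos: [398.9, 368.0, 260.5]
eef_rot: [0.001, -0.154, 0.988, -0.001]
contact_force: [-0.7, 1.4, 0.3]
grip_width: 51.4
```

```bash
python3 w.py 446.5 -81 150 198.2
```

```text
t 2.35 pos [398.879 367.976 260.517] toolx yaw -162.3363687878366 tilt z [ 0.002 -0.002 -1.   ] F [-0.723  1.407  0.341] mom [ 0.041  0.022 -0.011] w 51.36580912941903 q [-0.78   0.323 -0.062  1.791  0.026  1.028  1.027]
world [  47.621 -448.976 -110.517] tool shift now [  91.001 -441.958  111.593] turn -0.009361401352680217
tool shift after turn 94.9925572239245 -441.3883108530115 110.51668813884783
```

Emit:
play_rows:
  commands:
    - [[11,-55,0],0,60]
    - [[12,-55,0],0,60]
    - [[12,-55,0],0,60]
    - [[12,-55,0],0,60]
    - [[12,-55,0],0,60]
    - [[12,-55,20],0,60]
    - [[12,-55,30],0,60]
    - [[12,-56,30],0,60]
    - [[0,0,30],0,60]
    - [[0,0,0],0,60]

```text
time: 3.6
ee_pos: [440.7, -71.8, 150.5]
eef_rot: [-0.002, -0.158, 0.987, 0.0]
contact_force: [-0.9, -0.0, -0.1]
grip_width: 51.3
```

```bash
python3 w.py 446.5 -81 70 198.2; python3 - <<'E'
from h import *
c=manip.camera("side");save(c,"s1.png",(240,150,460,330),3)
E
```

```text
t 3.6 pos [440.666 -71.795 150.518] toolx yaw -161.7671317800629 tilt z [-0.004  0.    -1.   ] F [-0.936 -0.025 -0.106] mom [-0.027  0.041 -0.012] w 51.32552962778604 q [-0.119  0.322  0.212  2.133 -0.103  0.7    2.051]
world [  5.834  -9.205 -80.518] tool shift now [ -2.972 -10.696  80.49 ] turn 0.0005736586571717941
tool shift after turn -2.667129218801788 -10.566336098201454 80.51831399365582
```

View pics/s1.png

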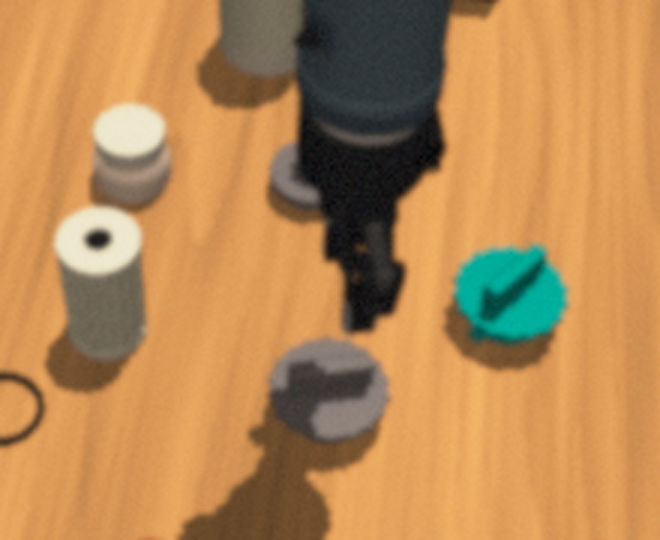

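Emit:
play_rows:
  commands:
    - [[-3,-10.5,20],0,60]
    - [[0,0,30],0,60]
    - [[0,0,20],0,60]
    - [[0,0,0],0,60]

```text
time: 4.15
ee_pos: [448.5, -80.1, 82.2]
eef_rot: [-0.0, -0.159, 0.987, 0.0]
contact_force: [-0.2, -0.7, -0.0]
grip_width: 51.3
```

```bash
python3 w.py 446.5 -81 36 198.2
```

```text
t 4.15 pos [448.473 -80.071  82.222] toolx yaw -161.64443140770203 tilt z [-0.     0.001 -1.   ] F [-0.185 -0.725 -0.034] mom [-0.022  0.033 -0.013] w 51.27176452195142 q [-0.069  0.466  0.178  2.149 -0.157  0.539  2.117]
world [ -1.973  -0.929 -46.222] tool shift now [ 2.156 -0.295 46.222] turn 0.002715184148292476
tool shift after turn 2.164280037581526 -0.26676115943782464 46.222133934353394
```

Emit:
play_rows:
  commands:
    - [[2,0,23],0,60]
    - [[0,0,22],0,60]
    - [[0,0,0],0,60]
    - [[0,0,0],0,60]
    - [[0,0,0],0,60]
  newtons: 80

```text
time: 4.78
ee_pos: [447.3, -81.9, 38.1]
eef_rot: [0.001, -0.159, 0.987, -0.0]
contact_force: [0.6, -0.2, -0.4]
grip_width: 51.2
```

```bash
python3 w.py 446.5 -81 36 198.2
```

```text
t 4.775 pos [447.334 -81.914  38.108] toolx yaw -161.74608262303772 tilt z [ 0.002 -0.    -1.   ] F [ 0.613 -0.238 -0.392] mom [-0.01  -0.015 -0.015] w 51.217427554636394 q [-0.038  0.556  0.147  2.163 -0.186  0.431  2.145]
world [-0.834  0.914 -2.108] tool shift now [0.51  1.131 2.106] turn 0.0009410357520313803
tool shift after turn 0.5065691678348898 1.1287293563794072 2.1083388953588056
```

Emit:
play_rows:
  commands:
    - [[0,1,2],0,40]
    - [[0,0,0],0,0]
    - [[0,0,0],0,0]
    - [[0,0,0],0,0]
    - [[0,0,0],0,0]
    - [[0,0,0],0,0]
  newtons: 100

```text
time: 5.52
ee_pos: [446.0, -80.9, 35.1]
eef_rot: [-0.0, -0.159, 0.987, 0.0]
contact_force: [0.1, 1.1, 4.9]
grip_width: 12.2
```

```bash
python3 w.py 446.5 -81 220 198.2
```

```text
t 5.525 pos [445.952 -80.922  35.146] toolx yaw -161.75944227241192 tilt z [-0.  0. -1.] F [0.098 1.11  4.926] mom [0.107 0.242 0.007] w 12.167530857577898 q [-0.038  0.562  0.145  2.165 -0.188  0.426  2.145]
world [  0.548  -0.078 184.854] tool shift now [  -0.492   -0.203 -184.854] turn 0.0007078658835386897
tool shift after turn -0.4964204733175026 -0.24574035333377497 -184.8542784040451
```

Emit:
play_rows:
  commands:
    - [[0,0,-15],0,0]
    - [[0,0,-40],0,0]
    - [[0,0,-50],0,0]
    - [[0,0,-50],0,0]
    - [[0,0,-35],0,0]
    - [[0,0,0],0,0]
    - [[0,0,0],0,0]

```text
time: 6.4
ee_pos: [445.1, -80.9, 224.4]
eef_rot: [-0.001, -0.158, 0.987, 0.0]
contact_force: [-0.6, 1.1, -2.6]
grip_width: 12.1
```

```bash
python3 w.py 511.5 180.5 215 197.7
```

```text
t 6.4 pos [445.079 -80.879 224.357] toolx yaw -161.76660907762854 tilt z [-0.001  0.    -1.   ] F [-0.579  1.08  -2.58 ] mom [0.003 0.024 0.034] w 12.123399290601853 q [-0.141  0.209  0.252  2.058 -0.067  0.884  2.038]
world [ 66.421 261.379  -9.357] tool shift now [-144.878  227.467    9.335] turn 0.009309427795632076
tool shift after turn -142.74440213041004 228.8113732600013 9.356869799850443
```

Emit:
play_rows:
  commands:
    - [[-15,24,0],0,0]
    - [[-26,41,0],0,0]
    - [[-28,44,0],0,0]
    - [[-28,44,0],0,0]
    - [[-26,41,0],0,0]
    - [[-15,24,0],0,0]
    - [[-6,10,0],0,0]
    - [[0,0,0],0,0]
    - [[0,0,0],0,0]

```text
time: 7.52
ee_pos: [511.1, 178.6, 224.5]
eef_rot: [-0.001, -0.157, 0.988, -0.001]
contact_force: [0.4, -0.3, -1.2]
grip_width: 11.9
```

```bash
cat > d.py <<'E'
from h import *
np.set_printoptions(precision=1,suppress=True)
from scipy.spatial.transform import Rotation as R
s=manip.get_state();e=s["ee_pos"];print(e)
for cam in("top","side"):
    c=manip.camera(cam);save(c,f"over_{cam}.png",[(90,140,250,300),(220,270,380,470)][cam=="side"],[3.5,2.9][cam=="side"]);P,u,v=cloud(c,np.ones((480,640),bool))
    r=np.hypot(P[:,0]-e[0],P[:,1]-e[1]);zf=e[2]-35+32
    F=P[(r<58)&(abs(P[:,2]-zf)<5)];print(cam,len(F),np.median(F[:,2]) if len(F) else 0)
    if len(F)>20:
        d=F[:,:2].astype(np.float32);print("enclosing",cv2.minEnclosingCircle(d))
        from scipy.optimize import least_squares
        # outer edge: farthest points per angular bin about tcp
        a=np.arctan2(d[:,1]-e[1],d[:,0]-e[0]);b=(a/np.radians(8)).round();E=np.array([d[b==k][np.hypot(*(d[b==k]-e[:2]).T).argmax()] for k in set(b)])
        f=least_squares(lambda p:np.hypot(*(E-p[:2]).T)-41.5,e[:2],loss="soft_l1");print("edge fit",f.x,"rms",np.sqrt((f.fun**2).mean()),"- tcp",f.x-e[:2])
    for m in manip.mark_of(cam,"collar_top")+manip.mark_of(cam,"housing"):print(m["confidence"],at_z(c,m["position"],140))
E
python3 d.py; python3 w.py 511.5 180.5 215 197.7
```

```text
[511.1 178.6 224.5]
top 980 221.06556478764844
enclosing ((511.49658203125, 176.4446258544922), 43.563602447509766)
edge fit [511.  176.1] rms 1.1370626619129358 - tcp [-0.2 -2.5]
0.86 [519.3 179.2 140. ]
0.7 [487.2 138.6 140. ]
side 1218 221.91090794079753
enclosing ((511.9181213378906, 180.20045471191406), 43.81082534790039)
edge fit [511.9 180.7] rms 1.35092546669274 - tcp [0.8 2.1]
0.62 [507.3 179.2 140. ]
0.87 [497.6 228.4 140. ]
t 7.825 pos [511.441 180.058 225.036] toolx yaw -161.8106824556743 tilt z [ 0. -0. -1.] F [ 0.922 -0.863 -2.044] mom [ 0.014 -0.001  0.045] w 12.479568542633665 q [-0.512  0.36   0.114  1.838 -0.049  0.946  1.511]
world [  0.059   0.442 -10.036] tool shift now [-0.192  0.402 10.036] turn 0.008540202236256279
tool shift after turn -0.19078911541542254 0.40290499807187075 10.036356426187552
```

View pics/over_side.png

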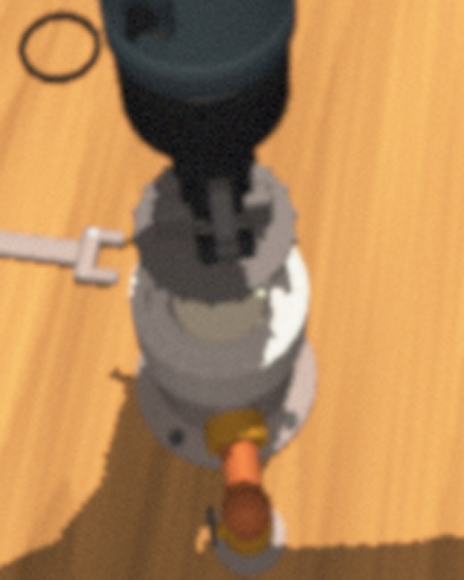

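```bash
cat > d2.py <<'E'
from h import *
from scipy.optimize import least_squares
np.set_printoptions(precision=1,suppress=True)
def edge(P,g,R,z):
    d=P[(np.hypot(P[:,0]-g[0],P[:,1]-g[1])<R+5)&(abs(P[:,2]-z)<4)][:,:2]
    a=np.arctan2(d[:,1]-g[1],d[:,0]-g[0]);b=(a/np.radians(6)).round()
    E=np.array([d[b==k][np.hypot(*(d[b==k]-g).T).argmax()] for k in set(b)])
    E=E[np.hypot(*(E-g).T)>R-5]
    f=least_squares(lambda p:np.hypot(*(E-p[:2]).T)-R+.5,g,loss="soft_l1",f_scale=.5);return f.x,len(E)
for i in range(2):
  for cam in("top","side"):
    e=manip.get_state()["ee_pos"];c=manip.camera(cam);P,u,v=cloud(c,np.ones((480,640),bool))
    l,n=edge(P,e[:2],42,e[2]-3);h,m=edge(P,np.array([511.3,180]),50,140)
    print(cam,"tcp",e,"lid",l,n,"collar",h,m,"collar-lid",h-l)
E
python3 d2.py
```

```text
top tcp [511.4 180.1 225. ] lid [512.  177.4] 38 collar [512.4 179.3] 39 collar-lid [0.4 1.9]
side tcp [511.4 180.3 225. ] lid [512.1 181.3] 50 collar [512.1 182.4] 41 collar-lid [-0.   1.1]
top tcp [511.4 180.4 225. ] lid [512.  178.1] 37 collar [512.4 179.2] 39 collar-lid [0.5 1.1]
side tcp [511.4 180.5 225. ] lid [512.1 181.5] 50 collar [512.2 182.4] 41 collar-lid [0.  0.8]
```

Emit:
play_rows:
  commands:
    - [[0,0,18],0.008,0]
    - [[0,0,18],0,0]
    - [[0,0,0],0,0]
    - [[0,0,0],0,0]
    - [[0,0,0],0,0]

```text
time: 8.65
ee_pos: [512.0, 180.8, 189.8]
eef_rot: [0.001, -0.154, 0.988, 0.0]
contact_force: [-0.8, -0.5, -1.6]
grip_width: 12.0
```

```bash
python3 d2.py;  python3 w.py 511.7 181.0 175 197.7
```

```text
top tcp [512.  180.8 189.8] lid [512.3 178.5] 35 collar [512.3 179.3] 38 collar-lid [-0.   0.8]
side tcp [511.9 180.8 189.7] lid [512.1 181. ] 50 collar [512.1 182.3] 39 collar-lid [-0.   1.2]
top tcp [511.8 180.8 189.5] lid [512.3 178.4] 36 collar [512.4 179.5] 38 collar-lid [0.1 1.1]
side tcp [511.7 180.7 189.4] lid [512.  181.2] 50 collar [512.1 182.6] 40 collar-lid [0.  1.4]
t 8.85 pos [511.597 180.669 189.29 ] toolx yaw -162.22698949695618 tilt z [ 0.001  0.    -1.   ] F [ 0.311 -0.18  -1.586] mom [-0.034  0.036  0.043] w 12.222722458216456 q [-0.509  0.406  0.11   1.87  -0.057  0.868  1.51 ]
world [  0.103   0.331 -14.29 ] tool shift now [-0.189  0.282 14.29 ] turn 0.001274273666652713
tool shift after turn -0.19838874989967348 0.28381697997005634 14.290251212143886
```

Emit:
play_rows:
  commands:
    - [[-0.3,1,8],0,0]
    - [[0,0,5],0,0]
    - [[0,0,4],0,0]
    - [[0,0,0],0,0]

```text
time: 9.35
ee_pos: [511.1, 181.5, 171.4]
eef_rot: [-0.0, -0.154, 0.988, -0.0]
contact_force: [-1.1, -0.3, -1.8]
grip_width: 12.4
```

```bash
python3 w.py 511.7 181.5 165 197.7
```

```text
t 9.35 pos [511.11  181.499 171.411] toolx yaw -162.22624954010982 tilt z [-0.001 -0.    -1.   ] F [-1.096 -0.288 -1.833] mom [-0.003 -0.004 -0.018] w 12.429119872784465 q [-0.508  0.431  0.107  1.883 -0.06   0.832  1.511]
world [ 0.59   0.001 -6.411] tool shift now [-0.568 -0.178  6.411] turn 0.0012871883499443644
tool shift after turn -0.5620017206284572 -0.17861154936113158 6.411084077462277
```

Emit:
play_rows:
  commands:
    - [[-0.4,0,4],0,0]
    - [[0,0,3],0,0]
    - [[0,0,0],0,0]

```text
time: 9.72
ee_pos: [511.9, 181.8, 165.0]
eef_rot: [0.0, -0.155, 0.988, 0.0]
contact_force: [-1.3, -0.0, 1.0]
grip_width: 11.8
```

```bash
python3 w.py 511.7 181.5 151 197.7
```

```text
t 9.725 pos [511.87  181.822 164.988] toolx yaw -162.2194139560422 tilt z [ 0.  0. -1.] F [-1.272 -0.023  1.031] mom [-0.069  0.109 -0.032] w 11.813278116369682 q [-0.507  0.441  0.106  1.886 -0.062  0.818  1.512]
world [ -0.17   -0.322 -13.988] tool shift now [ 0.263 -0.254 13.987] turn 0.0014064917982213817
tool shift after turn 0.2598309431615994 -0.2547194569279029 13.987516880030483
```

Emit:
play_rows:
  commands:
    - [[0,0,4],0,0]
    - [[0,0,4],0,0]
    - [[0,0,3],0,0]
    - [[0,0,0],0,0]

```text
time: 10.22
ee_pos: [512.0, 181.9, 154.0]
eef_rot: [0.0, -0.154, 0.988, 0.0]
contact_force: [-1.0, 0.2, 5.8]
grip_width: 12.3
```

```bash
python3 w.py 511.7 181.5 151 197.7
```

```text
t 10.225 pos [512.037 181.851 154.017] toolx yaw -162.22648754422116 tilt z [ 0.  0. -1.] F [-1.013  0.176  5.788] mom [-0.199  0.204 -0.036] w 12.312952800827642 q [-0.505  0.457  0.104  1.893 -0.064  0.794  1.514]
world [-0.337 -0.351 -3.017] tool shift now [ 0.429 -0.231  3.017] turn 0.0012830343945682272
tool shift after turn 0.4274608516682556 -0.23156033567556739 3.0168751366965694
```

Emit:
play_rows:
  commands:
    - [[0,0,2.5],0,0]
    - [[0,0,1.5],0,0]
    - [[0,0,0],0,0]

```text
time: 10.6
ee_pos: [512.1, 181.9, 151.1]
eef_rot: [0.0, -0.154, 0.988, 0.0]
contact_force: [-4.2, -2.1, 14.5]
grip_width: 12.1
```

```bash
python3 w.py 511.7 181.5 151 197.7
```

```text
t 10.6 pos [512.053 181.859 151.132] toolx yaw -162.2310337901016 tilt z [ 0.001  0.    -1.   ] F [-4.214 -2.111 14.465] mom [-0.408  0.937 -0.055] w 12.134585451413178 q [-0.505  0.461  0.103  1.895 -0.065  0.788  1.515]
world [-0.353 -0.359 -0.132] tool shift now [ 0.446 -0.234  0.131] turn 0.0012036874353496781
tool shift after turn 0.44594452718535876 -0.2349699267695911 0.1316177861688459
```

Emit:
play_rows:
  commands:
    - [[0.4,-0.2,0.6],0,0]
    - [[0,0,0],0.1,0]
    - [[0,0,0],0.1,0]
    - [[0,0,0],0.1,0]
    - [[0,0,0],0,0]

```text
time: 11.22
ee_pos: [513.6, 182.2, 151.1]
eef_rot: [0.002, -0.004, 1.0, 0.001]
contact_force: [1.0, -0.9, 14.2]
grip_width: 11.9
```

```bash
python3 w.py 511.7 181.5 151 152.7
```

```text
t 11.225 pos [513.583 182.187 151.137] toolx yaw -179.48958017664827 tilt z [ 0.004  0.002 -1.   ] F [ 1.01  -0.899 14.16 ] mom [-0.161  0.191 -0.117] w 11.941991232756989 q [-0.562  0.464  0.177  1.898 -0.112  0.784  1.256]
world [-1.883 -0.687 -0.137] tool shift now [ 1.89  -0.67   0.128] turn 0.4853833922793871
tool shift after turn 1.3582690552591876 -1.4737381726924945 0.13719038938140216
```

Emit:
play_rows:
  commands:
    - [[1,-0.4,0],0.1,0]
    - [[0,0,0],0.1,0]
    - [[0,0,0],0.1,0]
    - [[0,0,0],0.1,0]
    - [[0,0,0],0.08,0]
    - [[0,0,0],0,0]
    - [[0,0,0],0,0]

```text
time: 12.1
ee_pos: [512.9, 181.7, 151.1]
eef_rot: [0.002, 0.233, 0.972, 0.002]
contact_force: [0.5, -0.4, 12.4]
grip_width: 12.1
```

```bash
python3 w.py 511.7 181.5 151 152.7; cat > f.py <<'E'
from h import *
from scipy.optimize import least_squares
np.set_printoptions(precision=1,suppress=True)
from d2 import edge
ims=[]
for cam in("top","side"):
    c=manip.camera(cam);P,u,v=cloud(c,np.ones((480,640),bool))
    h,m=edge(P,np.array([511.3,180]),50,140);l,n=edge(P,np.array([511.3,180]),42,148)
    k=(np.hypot(P[:,0]-h[0],P[:,1]-h[1])>54)&(np.hypot(P[:,0]-h[0],P[:,1]-h[1])<72)&(P[:,2]>110)&(P[:,2]<140)&(P[:,0]>535)&(P[:,1]>130)&(P[:,1]<175)
    n=P[k];print(cam,"collar",h,"lid",l,"nipple",len(n),n.mean(0),np.degrees(np.arctan2(*(n.mean(0)[:2]-h)[::-1])))
    F=P[(np.hypot(P[:,0]-l[0],P[:,1]-l[1])<40)&(P[:,2]>143)&(P[:,2]<152)];print("flange z",np.median(F[:,2]))
    for q in manip.mark_of(cam,"bleed_nipple"):
        p=at_z(c,q["position"],128);print(q["confidence"],p,np.degrees(np.arctan2(*(p[:2]-h)[::-1])))
    x,y=[(100,170),(230,310)][cam=="side"];ims.append(cv2.resize(c["color"][y:y+110,x:x+110,::-1],(400,400),interpolation=2))
cv2.imwrite("pics/fin.png",np.hstack(ims))
E
sed -i 's/^for i in range(2):/for i in range(2 if __name__=="__main__" else 0):/' d2.py; python3 f.py
```

```text
t 12.1 pos [512.912 181.706 151.139] toolx yaw 153.05463361158 tilt z [ 0.005  0.002 -1.   ] F [ 0.523 -0.379 12.387] mom [-0.139  0.086 -0.152] w 12.075743450261836 q [-0.653  0.472  0.295  1.906 -0.188  0.785  0.846]
world [-1.212 -0.206 -0.139] tool shift now [ 0.988 -0.733  0.132] turn 0.00618952416030967
tool shift after turn 0.9824746803832248 -0.738404825630518 0.13889502822092936
top collar [512.5 179.5] lid [513.8 178.5] nipple 41 [567.  151.7 131.3] -26.99309579204245
flange z 147.69867300560009
0.87 [573.1 149.5 128. ] -26.32583352865177
side collar [511.9 182.3] lid [513.  181.3] nipple 34 [567.3 154.8 131.2] -26.408731673851992
flange z 148.37625822966038
0.87 [564.3 152.1 128. ] -29.89435213632757
```

View pics/fin.png

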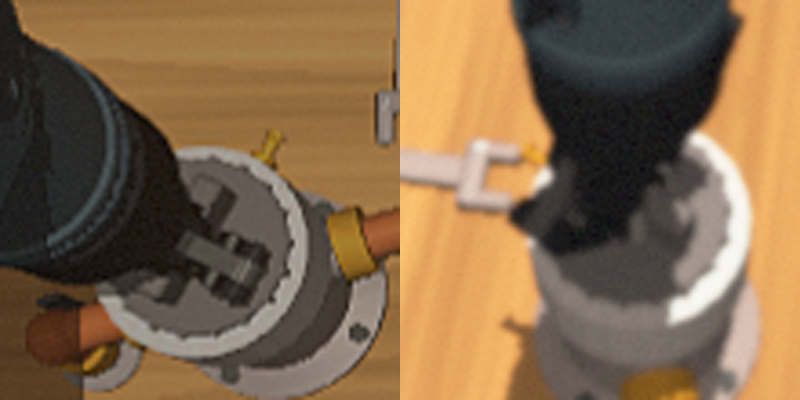

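```bash
python3 - <<'E'
from h import *
np.set_printoptions(precision=1,suppress=True)
ims=[]
for cam in("top","side"):
    c=manip.camera(cam);P,u,v=cloud(c,np.ones((480,640),bool));o=np.array([512.5,181])
    k=(np.hypot(P[:,0]-o[0],P[:,1]-o[1])<36)&(abs(P[:,2]-176)<3)
    B=P[k];d=B[:,:2]-o;t=np.radians(-27)
    x=d@[np.cos(t),np.sin(t)];y=d@[-np.sin(t),np.cos(t)]
    print(cam,len(B));
    for lo in range(-36,36,6):
        q=(x>=lo)&(x<lo+6)
        if q.sum():print(lo,q.sum(),"y",y[q].min(),y[q].mean(),y[q].max())
    im=c["color"][...,::-1].copy();X,Y=[(135,195),(255,335)][cam=="side"]
    a=np.clip(im[Y:Y+50,X:X+50].astype(float)*2,0,255).astype(np.uint8);ims.append(cv2.resize(a,(400,400),interpolation=0))
cv2.imwrite("pics/z.png",np.hstack(ims))
E
```

```text
top 124
-30 17 y -8.045731315443119 -1.8441256190931108 4.075340046258479
-24 33 y -8.582720920578295 -1.5767859299429552 6.199856469309396
-18 10 y -8.927635726968735 -4.544816285992917 3.878789400467986
6 1 y -14.283500443796505 -14.283500443796505 -14.283500443796505
12 2 y -7.4038308729231295 -7.195001620641298 -6.986172368359467
18 24 y -9.00475579259913 -3.839505252730286 3.4978069346164307
24 27 y -8.542968329563438 -2.1026558569893954 3.495613099702995
30 10 y -7.030243442954541 -0.49422093352807506 4.48729680433398
side 132
-30 27 y -5.855678040808082 0.8257382903778969 7.318372583303332
-24 34 y -5.935328197314315 1.0402846635421694 7.046950151369435
-18 31 y -5.323288783212542 0.8850516151420205 6.747512469288234
-12 38 y -12.56672478697178 0.8958224341404616 19.01831462210747
-6 2 y -4.297240149043058 -2.9014140848138497 -1.505588020584641
```

View pics/z.png

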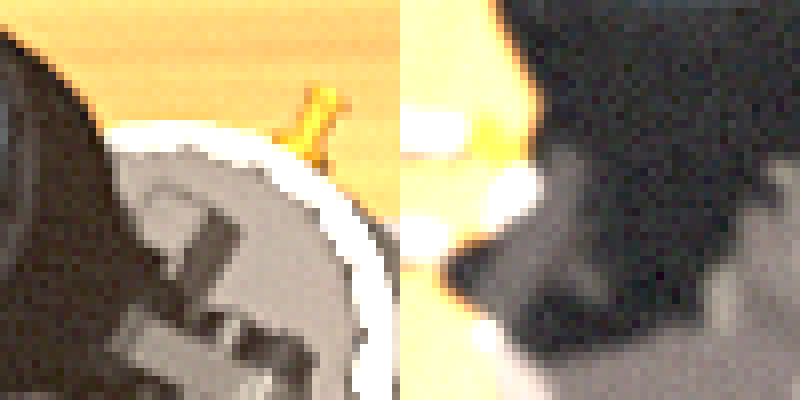

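Emit:
play_rows:
  commands:
    - [[0,0,1],0,0]
    - [[0,0,0],0,0]
    - [[0,0,0],0,0]
    - [[0,0,0],0,0]

```text
time: 12.9
ee_pos: [512.9, 181.7, 151.1]
eef_rot: [0.002, 0.233, 0.972, 0.002]
contact_force: [-3.0, -1.4, 22.6]
grip_width: 12.1
```

```bash
python3 w.py 512.9 181.7 151 153
```

```text
t 12.9 pos [512.938 181.744 151.065] toolx yaw 153.050711571563 tilt z [ 0.005  0.002 -1.   ] F [-3.038 -1.408 22.557] mom [-0.353  0.771 -0.103] w 12.138695522975295 q [-0.652  0.472  0.295  1.906 -0.189  0.785  0.846]
world [-0.038 -0.044 -0.065] tool shift now [ 0.014 -0.057  0.065] turn 0.0008850838926350652
tool shift after turn 0.01395641174940248 -0.056329321565810775 0.06531473438718649
```

Firmly seated at the stop, with the bar at the nipple bearing and the grip holding, so I'm handing in.

```bash
python3 -c "
from rig import manip
print(manip.hand_in())"
```

```text
the job is handed in; nothing more can be done
None
```

The grey lid is in the collar, pressed right down and turned 44.7° clockwise, about halfway to the lock. It has not clicked home. The gripper is still holding the bar and pressing. The job was handed in at about 13 s of the 40 s allowed.

**Last checks:**
- **Seating:** the TCP reads z 151.1, which puts the lid's underside at about z 116. It did not go lower when I pressed harder. The upward force is 22.6 N against roughly 9 N from the spring.
- **Bar direction:** the bar points at about -27° in the world frame. The depth images put the nipple at -26.4° to -27.0°.
- **Other objects:** I went nowhere near the turquoise look-alike, the screw plug or the other items. I took no final whole-scene picture to confirm that they stayed put.

**Disagreements:**
- The two cameras differed by about 3 mm in y, so I aligned the lid to the collar separately within each picture.
- One network mark put the nipple at -29.9°. I went with the depth points and the other camera's mark (-26.3°) instead.
- The finger opening read about 12 mm on the 14 mm bar throughout. The lid followed the tool without slipping.

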